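Assemble a small sieve stack on the shaker

ROBOT

A 7-joint arm with a two-finger parallel gripper is mounted at the origin on the work surface. World frame = base frame: x ahead of the robot, y to its left, z up, the work surface at z = 0. Lengths are in m, angles in rad, forces in N, time in s.
With the tool pointing down it reaches from about 0.35 to 0.9 m from the base axis. Payload 8.1 kg.
Tool frame: the origin (TCP) lies between the finger pads; the fingertips stand 19 mm ahead of it and the grasp point (between the pads) is the TCP; z points along the fingers, y is the line along which they close (so a half turn about z gives the same grasp; the last joint's range is limited). The gripper opens to 85 mm and grips with 20 to 120 N. Pads are 22 mm wide; open, the fingers measure 114 mm over their backs; the gripper's body (76 mm by 85 mm) begins 54 mm behind the grasp point. The pads swing forward as they close: fully open they stand 13 mm farther back than shut.
Start: joints at [-1.221, 0.434, 0.025, 1.573, -0.012, 1.134, -0.075], TCP at [0.273, 0.562, 0.25] pointing down, gripper open.
Joint ranges: [-2.62, 2.62], [-0.44, 2.09], [-1.27, 1.32], [0.08, 2.57], [-1.32, 4.46], [0.12, 2], [-2.74, 2.74]. Speed limits (rad/s): [2.22, 2.22, 3.01, 3.01, 3.14, 3.14, 3.14].

INTERFACE

Orientations are given as a 3x3 rotation matrix whose columns are the frame's x, y, z axes.
In Python, from plant import * gives the robot as it stands.
- The arm moves only by the tool jog_arm, never from a script. Its argument "rows" is a list of rows, each a list of 3 entries, a list of its own where there are three numbers: the turn, a rotation vector about the world's x, y, z as a fraction of full scale, then the shift along the world's x, y, z as a fraction of full scale, then the closure, from 0 (fully open) to 1 (shut). A call has 1 to 5 rows; each row is the pose to reach, as a shift and turn from the pose commanded when the call began, turning the shorter way round; what a row does not reach only later rows make up. Full scale, the value 1, is 60 cm for a shift and 180 degrees for a turn. A row lasts 1/8 s, in which the tool goes at most 62.5 mm and 10.7 degrees, less where a joint would pass 70% of its speed; a pose out of reach is approached as far as the arm can. A call with a number of a shift or a turn outside -1 to 1 is refused whole. A call with a gripper value outside its range is refused whole. The fingers move at their own pace and stop on an object; "squeeze" is the grip in N (left out, the last holds). Time passes only in rows, so rows that repeat a pose let the fingers close. It gives the time, the measured TCP pose, the force, the opening and the grip force at its end, in the units of the state.
- sense(): the state, without advancing time (a new reading comes with each control period).
- get_image(name): name is "scene" or "top"; returns a dict with "pixels" (400x640x3 uint8, red, green, blue), "vertical_fov" (degrees; the focal length in pixels is half the picture's height over the tangent of half this angle, whatever the lens; pixels are square), "cx", "cy" (the principal point, pixels), "rvec" (rotation vector, rad) and "tvec" (3), from world to camera coordinates, as OpenCV has them. Camera axes: x right, y down, z forward; pixel columns grow to the right and rows downward; lengths in m; the calibration is good to about 2 mm. A picture is of the moment at which its call begins. There is no depth.
- close_job(): hands the job in; it is judged then, once.
Trained networks look in a picture, given as the dict that the camera call returned (one of the last four; its "shot" number tells which), for a name from the list of things; names that differ only in an ending like _2 or _b are one class to them, and where a whole thing is asked for, a point or a joint stands for the part that bears it (a point fixed in the world has none). Each returns a list of dicts, best first, with "conf" (0 to 1); they miss things now and then, are a little off and sometimes report something else, mostly with a low value. They report only what shows in the picture. A call takes as long as a camera call. They do not tell look-alikes from the thing itself.
- masks_of(picture, thing): "mask" (400x640 bool, what is visible of it) and "extent" ([left, top, right, bottom] in pixels, round what is visible of it).
The state is a dict: "time_s": time; "joint_pos": joint angles; "joint_vel": joint speeds; "joint_torque": joint torques, N m; "tool_pos": TCP position; "tcp_rot": TCP orientation; "contact_force": force on the tool from outside, world axes, zero at the start; "ft_torque": the same for the moment, N m; "width": finger opening in m; "grasp_force": force on a finger pad.
Only numpy, scipy, OpenCV 4.12 (cv2) and the standard library are available. Lean on these libraries where they do the work, as an engineer would, in place of code of your own. Each camera call takes 0.05 s, during which the arm holds its last target. There are 200 camera calls.

TASK

Build the sieve stack on the blue shaker from the bottom up, one piece after another: first the dark metal receiver pan into the shaker's ring, then the blue fine sieve, then the yellow coarse sieve, and last the orange lid. Set each piece down without dropping it, so that it sits level and fully home in the one below, and leave the green sieve, the beaker, the bottle and the thermometer where they are.

Things in the scene. Friction and masses are not known exactly. Their poses are not given: they have to be found in the camera images.
- shaker: Round blue sieve shaker, fixed, 116 mm wide, 36 mm high, low black panel at one side (to 69 mm from the axis). On top in the middle a steel seat ring, 68 mm outside, 54 mm inside, rim at 46 mm height, 10 mm deep. Origin: centre of underside, on the ring's axis, z up. The seated pan has its shoulder on the rim, its origin 38 mm above this origin.
- pan: Receiver pan: dark metal, plain closed floor. Origin: centre of underside, z up. Solid tapered foot, 42 mm wide, 50 mm at 8 mm height; there a flat shoulder 60 mm wide; wall 60 mm outside, 54 mm inside, open rim at 34 mm; inner floor at 10 mm. Foot drops into the shaker's ring below, shoulder onto its rim: origin then 38 mm above that one's origin. Grip across the wall, 60 mm. About 90 g.
- fine_sieve: Fine sieve: blue, dense mesh. Origin: centre of underside, z up. Solid tapered foot, 42 mm wide, 50 mm at 8 mm height; there a flat shoulder 60 mm wide; wall 60 mm outside, 54 mm inside, open rim at 34 mm; inner floor at 10 mm. Foot drops into the piece below, shoulder onto its rim: origin then 26 mm above that one's origin. Grip across the wall, 60 mm. About 90 g.
- coarse_sieve: Coarse sieve: yellow, open mesh. Origin: centre of underside, z up. Solid tapered foot, 42 mm wide, 50 mm at 8 mm height; there a flat shoulder 60 mm wide; wall 60 mm outside, 54 mm inside, open rim at 34 mm; inner floor at 10 mm. Foot drops into the piece below, shoulder onto its rim: origin then 26 mm above that one's origin. Grip across the wall, 60 mm. About 90 g.
- lid: Lid: orange disc 60 mm wide from 8 to 14 mm height; under it a tapered plug (42 mm wide at the underside, 50 mm at 8 mm); on top a black round knob 16 mm wide, from 14 to 40 mm: grip that. Origin: centre of underside, z up. Seated, the disc lies on the rim of the sieve below, origin 26 mm above that sieve's origin. About 70 g.
- spare_sieve: Medium sieve with a green frame, not needed: leave it. Same size and origin as the other sieves (60 mm across, 34 mm high).
- beaker: Empty glass beaker, 68 mm across, 75 mm high, origin at the centre of its underside. Leave it.
- bottle: Amber glass bottle with black cap, 60 mm across, 130 mm high, origin at the centre of its underside. Leave it.
- thermometer: Red and black pistol-shaped infrared thermometer lying on its side, about 145 by 135 mm, 38 mm high; origin under the middle of its barrel, x along the barrel. Leave it.
Things that resemble listed ones, but are neither listed nor needed, are in the scene too. Several things look just like the shaker: the one meant starts farthest to the robot's right.

How it is judged:
On the way, in this order (a step that is already met when the one before it is completed fails the run):
1. the pan is seated in the shaker's ring and let go (z of pan in the frame of shaker between 0.035 and 0.04 m and horizontal distance between pan and shaker below 0.004 m and angle between pan's own z axis and vertical below 0.06 rad and contact force between pan and the fingers below 0.1 N), for 0.2 s.
2. the blue sieve is seated on the pan and let go (z of fine_sieve in the frame of pan between 0.023 and 0.028 m and horizontal distance between fine_sieve and pan below 0.004 m and angle between fine_sieve's own z axis and vertical below 0.06 rad and contact force between fine_sieve and the fingers below 0.1 N), for 0.2 s.
3. the yellow sieve is seated on the blue one and let go (z of coarse_sieve in the frame of fine_sieve between 0.023 and 0.028 m and horizontal distance between coarse_sieve and fine_sieve below 0.004 m and angle between coarse_sieve's own z axis and vertical below 0.06 rad and contact force between coarse_sieve and the fingers below 0.1 N), for 0.2 s.
4. the lid is seated on the yellow sieve and let go (z of lid in the frame of coarse_sieve between 0.023 and 0.028 m and horizontal distance between lid and coarse_sieve below 0.004 m and angle between lid's own z axis and vertical below 0.06 rad and contact force between lid and the fingers below 0.1 N), for 0.2 s.
At the end, for the whole second after the job is handed in: On the shaker stand, bottom up, pan, blue sieve, yellow sieve, lid: each within 4 mm of the axis of the one below, seated (height +2/-3 mm), level within 0.06 rad, let go, at rest; green sieve, beaker, bottle and thermometer within 20 mm of where they began (z of pan in the frame of shaker between 0.035 and 0.04 m and horizontal distance between pan and shaker below 0.004 m and angle between each of pan, fine_sieve, coarse_sieve, lid's own z axis and vertical below 0.06 rad and z of fine_sieve in the frame of pan between 0.023 and 0.028 m and horizontal distance between fine_sieve and pan below 0.004 m and z of coarse_sieve in the frame of fine_sieve between 0.023 and 0.028 m and horizontal distance between coarse_sieve and fine_sieve below 0.004 m and z of lid in the frame of coarse_sieve between 0.023 and 0.028 m and horizontal distance between lid and coarse_sieve below 0.004 m and linear speed of each of pan, fine_sieve, coarse_sieve, lid below 0.02 m/s and angular speed of each of pan, fine_sieve, coarse_sieve, lid below 0.2 rad/s and distance of each of spare_sieve, beaker, bottle, thermometer from where it was at the start of the episode below 0.02 m); the robot touches nothing.
It fails at once if the green sieve, beaker, bottle or thermometer is moved by more than 20 mm (distance of any of spare_sieve, beaker, bottle, thermometer from where it was at the start of the episode above 0.02 m).
It fails at once if a piece of the stack is dropped (out of the fingers at over 0.6 m/s, a fall of about 18 mm) ((linear speed of pan above 0.6 m/s and contact force between pan and the fingers below 0.1 N) or (linear speed of fine_sieve above 0.6 m/s and contact force between fine_sieve and the fingers below 0.1 N) or (linear speed of coarse_sieve above 0.6 m/s and contact force between coarse_sieve and the fingers below 0.1 N) or (linear speed of lid above 0.6 m/s and contact force between lid and the fingers below 0.1 N)).
It also fails if it takes over 109 s, if anything falls off the work surface, if the arm or the gripper's body presses on something with over 40 N, if the wrist force passes 120 N, or if a joint passes its speed limit or range.

## Working session

There is one attempt and no reset: what is moved stays moved. The work goes in short steps, Python scripts to look and compute and a tool call to move; the robot and the scene stay as the last step left them, time stands still between calls to the robot, and variables do not carry over. Pictures are saved under pics/ and viewed, at most 14 in all, crops included, and the job is handed in when it is done.

Besides the shell and the picture viewer there is one more tool, called after "Request:" by a JSON object that holds its "api" and its "payload", one argument or row to a line. jog_arm: Moves the arm, as the interface text tells. Shift numbers are shares of 60 cm and turn numbers shares of 180 degrees, none past 1 either way. Its arguments: {"type":"object","properties":{"rows":{"type":"array","items":{"type":"array"}},"squeeze":{"type":"number"}},"required":["rows"]}

```bash
mkdir -p pics; ls
cat > h.py <<'E'
from plant import *
import numpy as np, cv2
def cam(p):
    h=p["pixels"].shape[0]; f=h/2/np.tan(np.radians(p["vertical_fov"])/2)
    K=np.array([[f,0,p["cx"]],[0,f,p["cy"]],[0,0,1.]])
    return K,cv2.Rodrigues(np.array(p["rvec"],float))[0],np.array(p["tvec"],float).ravel()
def toworld(p,uv,z):
    K,R,t=cam(p); d=R.T@np.linalg.solve(K,[uv[0],uv[1],1.]); c=-R.T@t
    return c+d*(z-c[2])/d[2]
def proj(p,X):
    K,R,t=cam(p); return cv2.projectPoints(np.array(X,float).reshape(-1,1,3),R,t,K,None)[0].reshape(-1,2)
def save(p,n,crop=None,s=1):
    a=p["pixels"][:,:,::-1]
    if crop: a=a[crop[1]:crop[3],crop[0]:crop[2]]
    cv2.imwrite("pics/"+n,cv2.resize(a,None,fx=s,fy=s,interpolation=cv2.INTER_CUBIC))
E
python3 - <<'E'
from h import *
s=sense(); print(s)
for n in("top","scene"):
    p=get_image(n); save(p,n+"0.png"); K,R,t=cam(p); print(n,[ (k,v) for k,v in p.items() if k!="pixels"],-R.T@t)
    for th in["shaker","pan","fine_sieve","coarse_sieve","lid","spare_sieve","beaker","bottle","thermometer"]:
        print(th,[(round(d["conf"],2),[int(x) for x in d["extent"]]) for d in masks_of(p,th)])
E
```

```text
pics
{'time_s': 0.0, 'joint_pos': array([-1.2205363 ,  0.43527528,  0.02493056,  1.57412205, -0.01161764,
        1.13401523, -0.07511966]), 'joint_vel': array([ 2.07418585e-04, -9.38771522e-04,  2.61457218e-05, -1.33591658e-05,
        2.28056706e-04, -5.04051227e-04, -1.09815437e-03]), 'joint_torque': array([ 1.48981934e-05, -6.70453906e+01,  1.02497242e+00, -3.16217709e+01,
        1.54802698e-02,  1.23016557e-02, -2.72999108e-05]), 'tool_pos': array([0.27326751, 0.56154056, 0.24948332]), 'tcp_rot': array([[-8.99173745e-01,  4.37591346e-01, -6.24753162e-04],
       [ 4.37591776e-01,  8.99172409e-01, -1.55433489e-03],
       [-1.18402689e-04, -1.67100397e-03, -9.99998597e-01]]), 'contact_force': array([-0.47666786, -0.29432679,  1.20464968]), 'ft_torque': array([-0.00335474, -0.01867711,  0.04215719]), 'grasp_force': 0.0, 'width': 0.08541692648232027}
top [('vertical_fov', 57.87265754363935), ('cx', 312.400209510208), ('cy', 202.03470835755425), ('rvec', array([ 2.17004108, -2.14864556,  0.09015029])), ('tvec', array([0.00931094, 0.52600923, 1.01350155])), ('shot', 1)] [ 0.41915275
[... 503 characters left out ...]
 [('vertical_fov', 50.56776740991553), ('cx', 320.49054980295904), ('cy', 203.95313755765315), ('rvec', array([ 1.42517594,  2.12600976, -0.8569256 ])), ('tvec', array([ 0.20244778, -0.29197604,  1.52789674])), ('shot', 2)] [1.26984486 0.27513084 0.87892014]
shaker [(0.8, [326, 165, 365, 201]), (0.64, [254, 165, 294, 203])]
pan [(0.71, [197, 196, 216, 219])]
fine_sieve [(0.78, [334, 251, 358, 274])]
coarse_sieve [(0.66, [394, 212, 418, 231])]
lid [(0.79, [258, 236, 279, 256])]
spare_sieve [(0.7, [333, 250, 358, 274]), (0.6, [322, 201, 345, 220])]
beaker [(0.69, [421, 265, 446, 299])]
bottle [(0.6, [150, 146, 178, 189]), (0.52, [320, 199, 344, 220])]
thermometer [(0.89, [486, 248, 551, 306])]
```

View both.

View pics/top0.png

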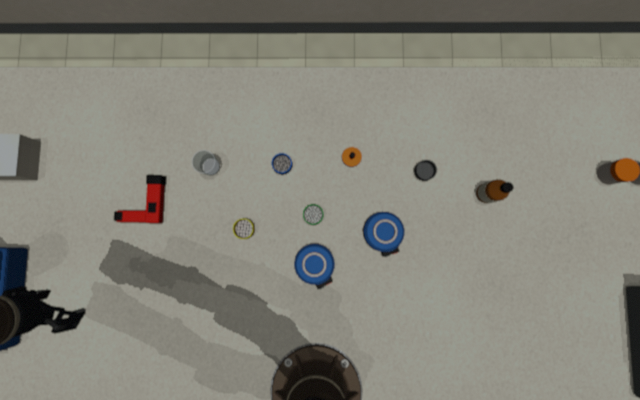

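View pics/scene0.png

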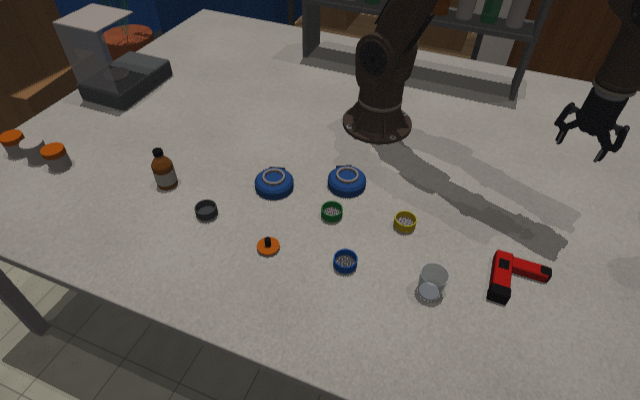

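```bash
cat >> h.py <<'E'
from scipy.optimize import least_squares
PROF={"pan":[(.021,0),(.025,.008),(.03,.008),(.03,.034)],"lid":[(.021,0),(.025,.008),(.03,.008),(.03,.014),(.008,.014),(.008,.04)],
"shaker":[(.058,0),(.058,.036)],"ring":[(.034,.046)],"beaker":[(.034,0),(.034,.075)],"bottle":[(.03,0),(.03,.08)]}
for k in("fine_sieve","coarse_sieve","spare_sieve"): PROF[k]=PROF["pan"]
A=np.linspace(0,2*np.pi,60,endpoint=False)
def sil(p,th,xyz,S=8):
    "silhouette centroid and mask of a solid of revolution"
    m=np.zeros((400*S//4,640*S//4),np.uint8); pr=PROF[th]
    segs=zip(pr[:-1],pr[1:]) if len(pr)>1 else [(pr[0],pr[0])]
    m=np.zeros((400,640),np.uint8); pts=[]
    for a,b in segs:
        X=[(xyz[0]+r*np.cos(t),xyz[1]+r*np.sin(t),xyz[2]+z) for r,z in(a,b) for t in A]
        pts.append(cv2.convexHull(proj(p,X).astype(np.float32)))
    allp=np.vstack(pts)[:,0]; o=np.floor(allp.min(0))-2; w=np.ceil(allp.max(0))+2-o
    m=np.zeros((int(w[1]*S),int(w[0]*S)),np.uint8)
    for q in pts: cv2.fillConvexPoly(m,np.round((q[:,0]-o+.5)*S-.5).astype(np.int32),1)
    M=cv2.moments(m,True); return np.array([M["m10"]/M["m00"],M["m01"]/M["m00"]])/S+o-.5+.5/S, M["m00"]/S/S
def cen(m):
    v,u=np.nonzero(m); return np.array([u.mean(),v.mean()]),len(u)
def fit(obs,th,z=0.,x0=(.6,0)):
    "obs: list of (picture, centroid)"
    f=lambda q:np.concatenate([sil(p,th,(q[0],q[1],z))[0]-c for p,c in obs])
    r=least_squares(f,x0,diff_step=.02); return r.x,r.fun
def colmask(p,th,ext,pad=4):
    x0,y0,x1,y1=[int(round(v)) for v in ext]; x0-=pad;y0-=pad;x1+=pad;y1+=pad
    hsv=cv2.cvtColor(np.ascontiguousarray(p["pixels"]),cv2.COLOR_RGB2HSV); H,Sa,V=[hsv[:,:,i].astype(int) for i in range(3)]
    m={"pan":V<95,"fine_sieve":(abs(H-110)<18)&(Sa>90),"coarse_sieve":(abs(H-28)<8)&(Sa>90),"spare_sieve":(abs(H-65)<22)&(Sa>70),
       "lid":((abs(H-12)<10)&(Sa>120))|(V<70),"shaker":(abs(H-108)<18)&(Sa>90)}[th]
    k=np.zeros((400,640),np.uint8); k[y0:y1+1,x0:x1+1]=m[y0:y1+1,x0:x1+1]
    n,l,st,_=cv2.connectedComponentsWithStats(k); i=1+np.argmax(st[1:,4]); c=(l==i).astype(np.uint8)
    cs,_=cv2.findContours(c,cv2.RETR_EXTERNAL,cv2.CHAIN_APPROX_NONE); o=np.zeros_like(c); cv2.drawContours(o,cs,-1,1,-1); return o>0
E
python3 - <<'E'
from h import *
P=[get_image("top"),get_image("scene")]
B={"pan":([414,160,434,180],[197,196,216,219]),"fine_sieve":([270,152,292,174],[334,251,358,274]),"coarse_sieve":([233,219,259,237],[394,212,418,231]),
"spare_sieve":([302,203,325,223],[322,201,345,220]),"lid":([339,145,361,161],[258,236,279,256]),"shaker":([363,212,406,259],[254,165,294,203])}
tiles=[]
for th,bx in B.items():
    res=[];row=[]
    for p,b in zip(P,bx):
        c=((b[0]+b[2])/2,(b[1]+b[3])/2)
        d=min(masks_of(p,th),key=lambda d:abs((d["extent"][0]+d["extent"][2])/2-c[0])+abs((d["extent"][1]+d["extent"][3])/2-c[1]))
        cm=colmask(p,th,b); res.append((p,cen(d["mask"]),cen(cm)))
        cx,cy=int(c[0]),int(c[1]); a=p["pixels"][cy-28:cy+28,cx-28:cx+28,::-1].copy()
        t=cv2.resize(a,None,fx=3.5,fy=3.5,interpolation=cv2.INTER_CUBIC); row.append(t)
        t=t.copy(); cs,_=cv2.findContours(cv2.resize(cm[cy-28:cy+28,cx-28:cx+28].astype(np.uint8),(196,196),interpolation=0),0,2); cv2.drawContours(t,cs,-1,(255,0,255),1); row.append(t)
    tiles.append(np.hstack(row[::2] if False else row))
    for k,n in((1,"net"),(2,"col")):
        if th=="shaker" and n=="col": continue
        x,e=fit([(r[0],r[k][0]) for r in res],th); print(th,n,x.round(4),e.round(2),"area",[r[k][1] for r in res],[round(sil(r[0],th,(*x,0))[1]) for r in res])
# ring
for which in(0,1):
    p=P[which]; b=B["shaker"][which]; hsv=cv2.cvtColor(np.ascontiguousarray(p["pixels"]),cv2.COLOR_RGB2HSV)
    m=colmask(p,"shaker",b,2); r=m&(hsv[:,:,1]<90)&(hsv[:,:,2]>100)
    v,u=np.nonzero(r); el=cv2.fitEllipse(np.c_[u,v].astype(np.float32)); print("ring",which,len(u),el,toworld(p,el[0],.046).round(4))
cv2.imwrite("pics/t1.png",cv2.resize(np.vstack([np.hstack(tiles[i:i+1]) for i in range(6)]),(400,600)))
E
```

```text
pan net [0.6538 0.    ] [-107.6   -11.73   98.44   42.39] area [409, 418] [368, 494]
pan col [0.6539 0.    ] [-106.87  -11.28   98.47   40.6 ] area [376, 450] [368, 494]
fine_sieve net [0.6292 0.    ] [ 35.77   2.78 -36.59 -15.7 ] area [384, 516] [366, 477]
fine_sieve col [0.6196 0.    ] [ 32.77   0.7  -35.24 -18.68] area [40, 483] [366, 472]
coarse_sieve net [0.4289 0.    ] [ 73.53   7.46 -69.06 -25.39] area [406, 418] [358, 369]
coarse_sieve col [0.4289 0.    ] [ 74.03   7.63 -69.49 -26.03] area [359, 410] [358, 369]
spare_sieve net [0.489 0.   ] [ 4.33  0.46 -3.64 -1.49] area [359, 413] [357, 397]
spare_sieve col [0.4771 0.    ] [ 0.29 -2.41 -2.07 -4.98] area [16, 376] [356, 391]
lid net [0.675 0.   ] [-33.48  -4.16  33.34  15.13] area [320, 345] [329, 390]
lid col [0.6757 0.    ] [-33.28  -3.97  33.34  14.13] area [293, 362] [329, 390]
shaker net [0.4585 0.    ] [-66.73  -7.41  57.54  20.03] area [1392, 1053] [1324, 1277]
ring 0 229 ((384.98089599609375, 230.984619140625), (22.145296096801758, 22.533096313476562), 136.7965087890625) [ 0.4445 -0.1893  0.046 ]Traceback (most recent call last):
  File "<stdin>", line 23, in <module>
cv2.error: OpenCV(4.12.0) /io/opencv/modules/imgproc/src/shapedescr.cpp:361: error: (-201:Incorrect size of input array) There should be at least 5 points to fit the ellipse in function 'fitEllipseNoDirect'
```

```bash
cat >> h.py <<'E'
def fit(obs,th,z=0.):
    x0=toworld(obs[0][0],obs[0][1],z+.02)[:2]
    f=lambda s:np.concatenate([sil(p,th,(*(x0+s-1),z))[0]-c for p,c in obs])
    r=least_squares(f,[1.,1.],diff_step=.01); return x0+r.x-1,r.fun
def hullmask(m):
    v,u=np.nonzero(m); o=np.zeros(m.shape,np.uint8); cv2.fillConvexPoly(o,cv2.convexHull(np.c_[u,v].astype(np.int32)),1); return o>0
E
cat > m1.py <<'E'
from h import *
P=[get_image("top"),get_image("scene")]
B={"pan":([414,160,434,180],[197,196,216,219]),"fine_sieve":([270,152,292,174],[334,251,358,274]),"coarse_sieve":([233,219,259,237],[394,212,418,231]),
"spare_sieve":([302,203,325,223],[322,201,345,220]),"lid":([339,145,361,161],[258,236,279,256]),"shaker":([363,212,406,259],[254,165,294,203])}
tiles=[]
for th,bx in B.items():
    res=[];row=[]
    for p,b in zip(P,bx):
        c=((b[0]+b[2])/2,(b[1]+b[3])/2)
        D=masks_of(p,th); d=min(D,key=lambda d:abs((d["extent"][0]+d["extent"][2])/2-c[0])+abs((d["extent"][1]+d["extent"][3])/2-c[1]))
        x0,y0,x1,y1=b; a=np.ascontiguousarray(p["pixels"][y0-4:y1+5,x0-4:x1+5]).astype(int)
        bg=np.median(p["pixels"][y0-12:y1+12,x0-12:x1+12].reshape(-1,3),0)
        sat=a.max(2)-a.min(2); k=np.zeros((400,640),np.uint8); k[y0-4:y1+5,x0-4:x1+5]=(sat>45)|(a.max(2)<75)
        n,l,st,_=cv2.connectedComponentsWithStats(k); cm=l==1+np.argmax(st[1:,4])
        if th!="lid": cm=hullmask(cm)
        res.append((p,cen(d["mask"]),cen(cm)))
        cx,cy=int(c[0]),int(c[1]); t=cv2.resize(np.ascontiguousarray(p["pixels"][cy-28:cy+28,cx-28:cx+28,::-1]),(196,196),interpolation=cv2.INTER_CUBIC); row.append(t.copy())
        cs,_=cv2.findContours(cv2.resize(cm[cy-28:cy+28,cx-28:cx+28].astype(np.uint8),(196,196),interpolation=0),0,2); cv2.drawContours(t,cs,-1,(255,0,255),1); row.append(t)
    tiles.append(np.hstack(row))
    for k,n in((1,"net"),(2,"col")):
        x,e=fit([(r[0],r[k][0]) for r in res],th); print(th,n,x.round(4),e.round(2),"area",[r[k][1] for r in res],[round(sil(r[0],th,(*x,0))[1]) for r in res])
for p,b in zip(P,B["shaker"]):
    x0,y0,x1,y1=b; a=p["pixels"].astype(int); r=np.zeros((400,640),bool); s=a.max(2)-a.min(2)
    q=(slice(y0+3,y1-14),slice(x0+8,x1-8)); r[q]=((s<50)&(a.max(2)>90))[q]; v,u=np.nonzero(r)
    if len(u)>5: el=cv2.fitEllipse(np.c_[u,v].astype(np.float32)); print("ring",len(u),np.round(el[0],2),np.round(el[1],1),toworld(p,el[0],.046).round(4),toworld(p,cen(hullmask(r))[0],.046).round(4))
cv2.imwrite("pics/t1.png",cv2.resize(np.vstack([np.hstack(tiles[i:i+2]) for i in(0,2,4)]),(800,300)))
E
python3 m1.py
```

```text
pan net [ 0.6222 -0.312 ] [ 0.44 -0.15  0.43  0.17] area [373, 392] [402, 415]
pan col [ 0.6249 -0.3103] [ 0.05 -0.81  0.34 -0.86] area [360, 432] [401, 417]
fine_sieve net [0.6399 0.1056] [ 0.15 -0.45  0.28 -0.39] area [372, 511] [369, 514]
fine_sieve col [0.6493 0.1112] [2.25 1.82 1.21 2.45] area [88, 532] [370, 522]
coarse_sieve net [0.4472 0.2116] [ 0.12 -0.31  0.22 -0.37] area [367, 405] [384, 423]
coarse_sieve col [0.4502 0.2125] [ 0.32 -0.56  0.47 -0.62] area [362, 475] [384, 425]Traceback (most recent call last):
  File "m1.py", line 14, in <module>
    n,l,st,_=cv2.connectedComponentsWithStats(k); cm=l==1+np.argmax(st[1:,4])
                                                          ~~~~~~~~~^^^^^^^^^^
    return _wrapfunc(a, 'argmax', axis=axis, out=out, **kwds)
    return bound(*args, **kwds)
ValueError: attempt to get argmax of an empty sequence
```

```bash
cat > m1.py <<'E'
from h import *
B={"pan":([414,160,434,180],[197,196,216,219]),"fine_sieve":([270,152,292,174],[334,251,358,274]),"coarse_sieve":([233,219,259,237],[394,212,418,231]),
"spare_sieve":([302,203,325,223],[322,201,345,220]),"lid":([339,145,361,161],[258,236,279,256]),"bottle":([475,183,515,205],[150,146,178,189])}
for it in range(2):
  P=[get_image("top"),get_image("scene")]
  for th,bx in B.items():
    res=[]
    for p,b in zip(P,bx):
        c=np.array([(b[0]+b[2])/2,(b[1]+b[3])/2])
        for d in masks_of(p,th):
            m=cen(d["mask"])
            if np.abs(m[0]-c).max()<8: res.append((p,*m)); break
    if len(res)<2: print(th,"missed"); continue
    x,e=fit([r[:2] for r in res],th); print(th,x.round(4),e.round(2),"area",[r[2] for r in res],[round(sil(r[0],th,(*x,0))[1]) for r in res])
S=([363,212,406,259],[254,165,294,203]); T=[]
for i,(p,b) in enumerate(zip(P,S)):
    x0,y0,x1,y1=b; a=p["pixels"].astype(int); r=np.zeros((400,640),bool); s=a[:,:,2]-a[:,:,0]
    q=(slice(y0+2,y1-12),slice(x0+6,x1-6)); r[q]=((s<55)&(a.max(2)>90))[q]; v,u=np.nonzero(r); print("ring",len(u))
    if len(u)>5: el=cv2.fitEllipse(np.c_[u,v].astype(np.float32)); print(np.round(el[0],2),np.round(el[1],1),toworld(p,el[0],.046).round(4),toworld(p,cen(hullmask(r))[0],.046).round(4))
    for bb,sub in((b,r),(B["pan"][i],r),(B["lid"][i],r)):
        cx,cy=(bb[0]+bb[2])//2,(bb[1]+bb[3])//2; w=np.ascontiguousarray(p["pixels"][cy-28:cy+28,cx-28:cx+28,::-1]).copy(); t=cv2.resize(w,(224,224),interpolation=cv2.INTER_CUBIC)
        T.append(t)
cv2.imwrite("pics/t1.png",np.vstack([np.hstack(T[:3]),np.hstack(T[3:])]))
E
python3 m1.py
```

```text
pan [ 0.622  -0.3136] [ 0.37 -0.08  0.37  0.21] area [405, 435] [401, 414]
fine_sieve [0.639  0.1048] [ 0.37 -0.48  0.45 -0.35] area [360, 482] [369, 512]
coarse_sieve missed
spare_sieve [0.4895 0.0128] [0.4  0.23 0.23 0.46] area [377, 466] [356, 400]
lid [ 0.6625 -0.0996] [ 0.46 -0.36  0.49 -0.12] area [301, 332] [332, 359]
bottle [ 0.5559 -0.4965] [1.57 0.92 1.13 2.86] area [655, 748] [663, 673]
pan [ 0.6222 -0.3127] [ 0.12 -0.24  0.2  -0.19] area [362, 390] [401, 415]
fine_sieve [0.6384 0.1044] [ 0.56 -0.56  0.63 -0.37] area [349, 463] [370, 512]
coarse_sieve [0.4469 0.2123] [ 0.1  -0.15  0.15 -0.17] area [375, 405] [384, 424]
spare_sieve [0.4898 0.0121] [ 0.14 -0.41  0.28 -0.44] area [379, 392] [357, 400]
lid [ 0.6634 -0.0998] [ 0.13 -0.18  0.17 -0.11] area [299, 352] [332, 359]
bottle [ 0.5562 -0.4978] [0.97 1.06 0.49 2.41] area [669, 774] [665, 673]
ring 310
[385.74 228.8 ] [27.1 30.7] [ 0.4506 -0.1915  0.046 ] [ 0.4473 -0.1866  0.046 ]
ring 191
[273.13 174.11] [15.9 26.4] [ 0.4413 -0.1929  0.046 ] [ 0.4415 -0.192   0.046 ]
```

View pics/t1.png

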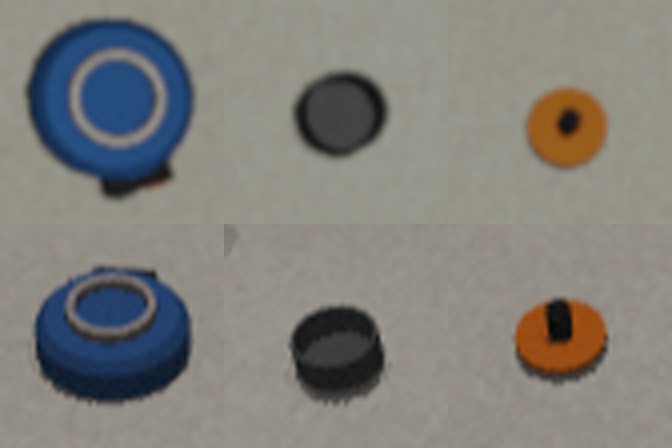

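```bash
cat >> h.py <<'E'
def ring():
    out=[]
    for n in("top","scene"):
        p=get_image(n); a=p["pixels"].astype(int); s=a[:,:,2]-a[:,:,0]; pts=proj(p,[(.4440+.044*np.cos(t),-.190+.044*np.sin(t),.046) for t in A])
        roi=np.zeros((400,640),np.uint8); cv2.fillConvexPoly(roi,cv2.convexHull(pts.round().astype(np.int32)),1)
        if n=="scene": roi[proj(p,[(.444,-.19,.046)]).astype(int)[0,1]-9]*=1
        m=((s<45)&(a.max(2)>100)&(roi>0)).astype(np.uint8)
        k,l,st,_=cv2.connectedComponentsWithStats(m); m=l==1+np.argmax(st[1:,4])
        c,nn=cen(hullmask(m)); out.append((p,c)); print(n,m.sum(),nn,sil(p,"ring",(.444,-.19,0))[1].round(),c.round(2),toworld(p,c,.046).round(4))
    return out
E
python3 - <<'E'
from h import *
for i in range(2): print(fit(ring(),"ring"))
E
```

```text
Traceback (most recent call last):
  File "h.py", line 61, in ring
    c,nn=cen(hullmask(m)); out.append((p,c)); print(n,m.sum(),nn,sil(p,"ring",(.444,-.19,0))[1].round(),c.round(2),toworld(p,c,.046).round(4))
                                                                 ^^^^^^^^^^^^^^^^^^^^^^^^^^^^^^^^^^^^
AttributeError: 'float' object has no attribute 'round'
```

```bash
sed -i 's/(.444,-.19,0))\[1\].round()/(.444,-.19,0))[1]/; /if n=="scene": roi/d' h.py
python3 - <<'E'
from h import *
for i in range(2): print(fit(ring(),"ring"))
E
```

```text
top 241 510 472.96875 [384.9  230.94] [ 0.4447 -0.1891  0.046 ]
scene 149 399 279.96875 [273.44 173.28] [ 0.4376 -0.1937  0.046 ]
(array([ 0.4426643 , -0.19048776]), array([0.51627956, 0.76450966, 0.19238737, 1.46365013]))
top 243 513 472.96875 [384.96 231.  ] [ 0.4445 -0.1893  0.046 ]
scene 154 397 279.96875 [273.51 173.28] [ 0.4375 -0.1935  0.046 ]
(array([ 0.44249985, -0.19048527]), array([0.46910382, 0.76150286, 0.15114234, 1.44004061]))
```

```bash
python3 - <<'E'
from h import *
p=get_image("scene"); print(toworld(p,(273.6,175.75),.046))
q=get_image("top"); print(fit([(q,np.array([384.93,230.97])),(p,np.array([273.6,175.75]))],"ring"))
d=masks_of(q,"shaker")
E
sed -i 's/.044\*/.037*/g; s/(.4440+/(.4455+/; s/-.190+/-.1900+/' h.py
python3 -c "
from h import *
print(fit(ring(),'ring'))"
```

```text
[ 0.44730789 -0.18835706  0.046     ]
(array([ 0.44530684, -0.18908646]), array([-0.0171855 , -0.21151423,  0.05410597, -0.33268931]))
top 242 513 472.96875 [384.96 231.  ] [ 0.4445 -0.1893  0.046 ]
scene 98 292 279.96875 [272.95 174.79] [ 0.4442 -0.192   0.046 ]
(array([ 0.4445612 , -0.19044587]), array([0.43704044, 0.01693797, 0.42047089, 0.35184186]))
```

Candidates: shakers in the top view at (314,264) and (384,232). The second is farthest to the robot's right, so it is the target; its ring shows clearly in the crop. Orange things are the lid (351,157) and the bottle caps at (626,170). Round frames are yellow (244,228), green (313,214) and blue (282,163), with the dark pan at (425,170).

Moving above the pan at (0.622, -0.313).

Request:
{"api": "jog_arm", "payload": {
  "rows": [
    [[0,0,0],[0.19,-0.48,0],0],
    [[0,0,0],[0.19,-0.48,0],0],
    [[0,0,0],[0.19,-0.48,0],0],
    [[0,0,0],[0.19,-0.48,0],0],
    [[0,0,0],[0.19,-0.48,0],0]
  ],
  "squeeze": 30
}}

```text
time_s: 4.68
tool_pos: [0.3881, 0.272, 0.2506]
tcp_rot: [[-0.899, 0.438, 0.001], [0.438, 0.899, 0.001], [-0.0, 0.001, -1.0]]
contact_force: [1.8, 0.6, 1.2]
width: 0.0853
grasp_force: 0.0
```

Request:
{"api": "jog_arm", "payload": {
  "rows": [
    [[0,0,0],[0.19,-0.48,0],0],
    [[0,0,0],[0.19,-0.48,0],0],
    [[0,0,0],[0.19,-0.48,0],0],
    [[0,0,0],[0.19,-0.48,0],0],
    [[0,0,0],[0.19,-0.48,0],0]
  ]
}}

```text
time_s: 5.3
tool_pos: [0.5021, -0.016, 0.2507]
tcp_rot: [[-0.899, 0.437, 0.001], [0.437, 0.899, 0.0], [-0.001, 0.001, -1.0]]
contact_force: [1.1, 0.6, -0.4]
width: 0.0852
grasp_force: 0.0
```

Request:
{"api": "jog_arm", "payload": {
  "rows": [
    [[0,0,0],[0.19,-0.48,0],0],
    [[0,0,0],[0.19,-0.48,0],0],
    [[0,0,0],[0.19,-0.48,0],0],
    [[0,0,0],[0.19,-0.48,0],0],
    [[0,0,0],[0.19,-0.48,0],0]
  ]
}}

```text
time_s: 5.92
tool_pos: [0.6162, -0.3039, 0.2503]
tcp_rot: [[-0.899, 0.437, 0.0], [0.437, 0.899, 0.0], [-0.0, 0.0, -1.0]]
contact_force: [1.1, 0.0, 0.6]
width: 0.0851
grasp_force: 0.0
```

Request:
{"api": "jog_arm", "payload": {
  "rows": [
    [[0,0,0],[0.0117,-0.0175,-0.1],0],
    [[0,0,0],[0.0117,-0.0175,-0.2],0],
    [[0,0,0],[0.0117,-0.0175,-0.29],0],
    [[0,0,0],[0.0117,-0.0175,-0.34],0],
    [[0,0,0],[0.0117,-0.0175,-0.37],0]
  ]
}}

```text
time_s: 6.55
tool_pos: [0.6219, -0.312, 0.0264]
tcp_rot: [[-0.899, 0.437, -0.002], [0.437, 0.899, 0.001], [0.002, 0.0, -1.0]]
contact_force: [0.7, 0.1, 0.5]
width: 0.0852
grasp_force: 0.0
```

Request:
{"api": "jog_arm", "payload": {
  "rows": [
    [[0,0,0],[0,0,0],0.25],
    [[0,0,0],[0,0,0],0.5],
    [[0,0,0],[0,0,0],0.7],
    [[0,0,0],[0,0,0],1],
    [[0,0,0],[0,0,0],1]
  ]
}}

```text
time_s: 7.18
tool_pos: [0.6232, -0.3128, 0.0296]
tcp_rot: [[-0.899, 0.438, 0.002], [0.438, 0.899, -0.001], [-0.002, 0.0, -1.0]]
contact_force: [-0.3, 0.2, 6.2]
width: 0.0589
grasp_force: 33.0
```

Request:
{"api": "jog_arm", "payload": {
  "rows": [
    [[0,0,0],[0,0,0],1],
    [[0,0,0],[0,0,0],1]
  ]
}}

```text
time_s: 7.42
tool_pos: [0.6232, -0.3128, 0.0296]
tcp_rot: [[-0.899, 0.438, 0.002], [0.438, 0.899, -0.001], [-0.002, 0.0, -1.0]]
contact_force: [-1.0, -0.1, 6.9]
width: 0.059
grasp_force: 33.0
```

Request:
{"api": "jog_arm", "payload": {
  "rows": [
    [[0,0,0],[0,0,0.03],1],
    [[0,0,0],[0,0,0.09],1],
    [[0,0,0],[0,0,0.17],1],
    [[0,0,0],[0,0,0.2],1],
    [[0,0,0],[0,0,0.2],1]
  ]
}}

```text
time_s: 8.05
tool_pos: [0.6231, -0.3128, 0.15]
tcp_rot: [[-0.899, 0.438, 0.003], [0.438, 0.899, -0.001], [-0.003, 0.0, -1.0]]
contact_force: [-0.5, 0.4, -1.4]
width: 0.059
grasp_force: 32.9
```

Request:
{"api": "jog_arm", "payload": {
  "rows": [
    [[0,0,0],[-0.07,0.049,0],1],
    [[0,0,0],[-0.15,0.105,0],1],
    [[0,0,0],[-0.23,0.16,0],1],
    [[0,0,0],[-0.28,0.195,0],1],
    [[0,0,0],[-0.295,0.206,0],1]
  ]
}}

```text
time_s: 8.68
tool_pos: [0.4426, -0.187, 0.147]
tcp_rot: [[-0.9, 0.437, -0.004], [0.437, 0.9, 0.002], [0.004, 0.0, -1.0]]
contact_force: [-0.2, -0.1, -1.2]
width: 0.0594
grasp_force: 32.9
```

Request:
{"api": "jog_arm", "payload": {
  "rows": [
    [[0,0,0],[0,0,-0.02],1],
    [[0,0,0],[0,0,-0.04],1],
    [[0,0,0],[0,0,-0.04],1]
  ]
}}

```text
time_s: 9.05
tool_pos: [0.4453, -0.1893, 0.1227]
tcp_rot: [[-0.899, 0.438, -0.003], [0.438, 0.899, -0.0], [0.002, -0.001, -1.0]]
contact_force: [-0.7, 0.6, -0.9]
width: 0.0596
grasp_force: 32.8
```

Run:
```python
from h import *
s=sense(); print(s["tool_pos"],s["contact_force"],s["width"])
P=[get_image("top"),get_image("scene")]
a=[cv2.resize(np.ascontiguousarray(p["pixels"][y-35:y+35,x-35:x+35,::-1]),(400,400),interpolation=cv2.INTER_CUBIC) for p,x,y in((P[0],385,235),(P[1],274,170))]
cv2.imwrite("pics/h1.png",np.hstack(a))
for d in masks_of(P[1],"pan"):
    c,n=cen(d["mask"]); print(d["conf"],c,n,d["extent"])
for z in(.09,.095,.1,.105): 
    print(z,sil(P[1],"pan",(s["tool_pos"][0],s["tool_pos"][1],z)))
```

```text
[ 0.44525386 -0.18929301  0.12272216] [-0.65373356  0.57911401 -0.88222119] 0.059560505542592825
0.52 [268.33858268 157.16535433] 254 [264.3, 144.7, 277.6, 167.2]
0.09 (array([272.20797775, 158.17180591]), 378.078125)
0.095 (array([272.0820827 , 156.78572638]), 380.796875)
0.1 (array([271.98716759, 155.4048913 ]), 383.09375)
0.105 (array([271.88104052, 154.02513965]), 384.609375)
```

View pics/h1.png

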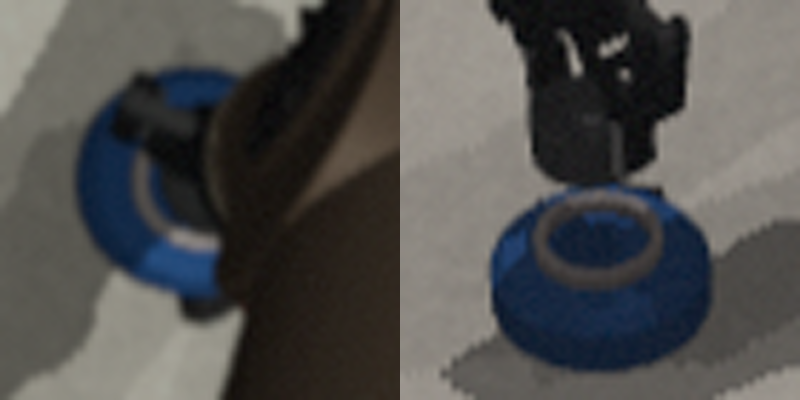

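Request:
{"api": "jog_arm", "payload": {
  "rows": [
    [[0,0,0],[0,0,-0.04],1],
    [[0,0,0],[0,0,-0.065],1],
    [[0,0,0],[0,0,-0.075],1],
    [[0,0,0],[0,0,-0.08],1],
    [[0,0,0],[0,0,-0.08],1]
  ]
}}

```text
time_s: 9.82
tool_pos: [0.4456, -0.189, 0.0765]
tcp_rot: [[-0.899, 0.438, 0.0], [0.438, 0.899, -0.0], [-0.0, 0.0, -1.0]]
contact_force: [0.5, -1.0, -1.2]
width: 0.0593
grasp_force: 32.8
```

Request:
{"api": "jog_arm", "payload": {
  "rows": [
    [[0,0,0],[0,0,-0.004],1],
    [[0,0,0],[0,0,-0.008],1],
    [[0,0,0],[0,0,-0.01],1],
    [[0,0,0],[0,0,-0.01],1]
  ]
}}

```text
time_s: 10.32
tool_pos: [0.4454, -0.1889, 0.0703]
tcp_rot: [[-0.899, 0.438, -0.0], [0.438, 0.899, 0.0], [0.0, 0.0, -1.0]]
contact_force: [-0.1, 0.4, -1.7]
width: 0.0593
grasp_force: 32.9
```

No lateral force, so the foot is in the ring. Lowering the last few mm in small steps.

Request:
{"api": "jog_arm", "payload": {
  "rows": [
    [[0,0,0],[0,0,-0.003],1],
    [[0,0,0],[0,0,-0.005],1],
    [[0,0,0],[0,0,-0.005],1]
  ]
}}

```text
time_s: 10.7
tool_pos: [0.4455, -0.1889, 0.0675]
tcp_rot: [[-0.899, 0.438, 0.0], [0.438, 0.899, 0.0], [-0.0, 0.0, -1.0]]
contact_force: [-0.4, 0.9, 2.1]
width: 0.0593
grasp_force: 33.2
```

Request:
{"api": "jog_arm", "payload": {
  "rows": [
    [[0,0,0],[0,0,-0.0025],1],
    [[0,0,0],[0,0,-0.0025],1]
  ]
}}

```text
time_s: 10.95
tool_pos: [0.4455, -0.1889, 0.0672]
tcp_rot: [[-0.899, 0.438, 0.001], [0.438, 0.899, 0.001], [-0.001, 0.001, -1.0]]
contact_force: [-6.8, 3.2, 27.7]
width: 0.0589
grasp_force: 35.2
```

Request:
{"api": "jog_arm", "payload": {
  "rows": [
    [[0,0,0],[0,0,0],0.2],
    [[0,0,0],[0,0,0],0],
    [[0,0,0],[0,0,0],0],
    [[0,0,0],[0,0,0],0]
  ]
}}

```text
time_s: 11.45
tool_pos: [0.4454, -0.1889, 0.0656]
tcp_rot: [[-0.899, 0.438, -0.0], [0.438, 0.899, 0.0], [0.0, -0.0, -1.0]]
contact_force: [-0.0, -0.2, -0.2]
width: 0.0853
grasp_force: 0.0
```

Request:
{"api": "jog_arm", "payload": {
  "rows": [
    [[0,0,0],[0,0,0.04],0],
    [[0,0,0],[0,0,0.12],0],
    [[0,0,0],[0,0,0.2],0],
    [[0,0,0],[0,0,0.22],0],
    [[0,0,0],[0,0,0.22],0]
  ]
}}

```text
time_s: 12.08
tool_pos: [0.4458, -0.1888, 0.198]
tcp_rot: [[-0.899, 0.437, 0.001], [0.437, 0.899, 0.0], [-0.001, 0.001, -1.0]]
contact_force: [0.3, -0.4, -0.3]
width: 0.0855
grasp_force: 0.0
```

Request:
{"api": "jog_arm", "payload": {
  "rows": [
    [[0,0,0],[0.27,0.41,0],0],
    [[0,0,0],[0.27,0.41,0],0],
    [[0,0,0],[0.27,0.41,0],0],
    [[0,0,0],[0.27,0.41,0],0],
    [[0,0,0],[0.27,0.41,0],0]
  ]
}}

```text
time_s: 12.7
tool_pos: [0.6076, 0.0603, 0.1951]
tcp_rot: [[-0.9, 0.435, -0.003], [0.435, 0.9, 0.0], [0.003, -0.001, -1.0]]
contact_force: [0.7, -0.4, 0.9]
width: 0.0853
grasp_force: 0.0
```

Request:
{"api": "jog_arm", "payload": {
  "rows": [
    [[0,0,0],[0.0533,0.0805,0],0],
    [[0,0,0],[0.0533,0.0805,-0.06],0]
  ]
}}

```text
time_s: 12.95
tool_pos: [0.6418, 0.1116, 0.1605]
tcp_rot: [[-0.902, 0.431, 0.003], [0.431, 0.902, 0.003], [-0.001, 0.004, -1.0]]
contact_force: [-0.6, -0.2, -0.8]
width: 0.0853
grasp_force: 0.0
```

```bash
cat > chk.py <<'E'
import sys
from h import *
th,z,n=sys.argv[1],float(sys.argv[2]),sys.argv[3]
s=sense(); print(s["tool_pos"])
P=[get_image("top"),get_image("scene")]; obs=[]
for p,c in zip(P,[(385,228),(273,170)]):
    D=[(cen(d["mask"]),d["conf"]) for d in masks_of(p,th)]
    D=[d for d in D if np.hypot(*(d[0][0]-c))<20]
    if D: obs.append((p,D[0][0][0])); print(D[0], sil(p,th,(.445,-.189,z)))
if len(obs): print(fit(obs,th,z))
a=[cv2.resize(np.ascontiguousarray(p["pixels"][y-35:y+35,x-35:x+35,::-1]),(400,400),interpolation=cv2.INTER_CUBIC) for p,x,y in((P[0],385,230),(P[1],274,165))]
cv2.imwrite("pics/"+n,np.hstack(a))
E
python3 chk.py pan .038 c1.png
```

```text
[0.64176705 0.11164022 0.1604862 ]
((array([385.815 , 231.1925]), 400), 0.61) (array([385.92149116, 230.72159602]), 417.25)
((array([272.7459893 , 171.77540107]), 374), 0.68) (array([273.47377281, 171.95091768]), 359.6875)
(array([ 0.44435292, -0.1899087 ]), array([ 0.43642594, -0.22851366,  0.52546275, -0.04508405]))
```

View pics/c1.png

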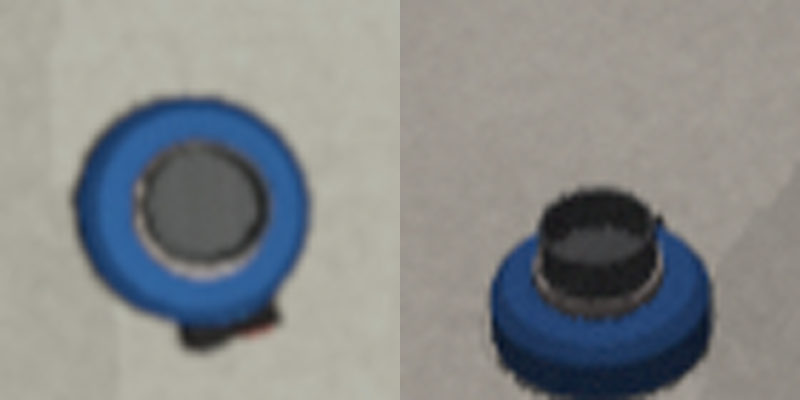

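The pan sits level in the ring, at about (203,203) in the left crop. Next is the blue sieve.

Request:
{"api": "jog_arm", "payload": {
  "rows": [
    [[0,0,0],[0,0,-0.04],0],
    [[0,0,0],[0,0,-0.1],0],
    [[0,0,0],[0,0,-0.17],0],
    [[0,0,0],[0,0,-0.21],0],
    [[0,0,0],[0,0,-0.2225],0]
  ]
}}

```text
time_s: 13.78
tool_pos: [0.639, 0.1043, 0.0279]
tcp_rot: [[-0.899, 0.439, -0.001], [0.439, 0.899, -0.0], [0.001, -0.001, -1.0]]
contact_force: [-0.4, 0.0, 0.3]
width: 0.0851
grasp_force: 0.0
```

Request:
{"api": "jog_arm", "payload": {
  "rows": [
    [[0,0,0],[0,0,0],0],
    [[0,0,0],[0,0,0],0.25],
    [[0,0,0],[0,0,0],0.5],
    [[0,0,0],[0,0,0],1],
    [[0,0,0],[0,0,0],1]
  ]
}}

```text
time_s: 14.4
tool_pos: [0.6404, 0.1054, 0.0301]
tcp_rot: [[-0.899, 0.438, 0.002], [0.438, 0.899, 0.001], [-0.002, 0.002, -1.0]]
contact_force: [-2.4, -0.5, 7.9]
width: 0.0599
grasp_force: 31.0
```

Request:
{"api": "jog_arm", "payload": {
  "rows": [
    [[0,0,0],[0,0,0],1],
    [[0,0,0],[0,0,0],1]
  ]
}}

```text
time_s: 14.65
tool_pos: [0.6404, 0.1054, 0.0302]
tcp_rot: [[-0.899, 0.438, 0.002], [0.438, 0.899, 0.001], [-0.002, 0.002, -1.0]]
contact_force: [-1.2, -0.9, 8.2]
width: 0.0595
grasp_force: 31.0
```

Request:
{"api": "jog_arm", "payload": {
  "rows": [
    [[0,0,0],[0,0,0.03],1],
    [[0,0,0],[0,0,0.09],1],
    [[0,0,0],[0,0,0.17],1],
    [[0,0,0],[0,0,0.23],1],
    [[0,0,0],[0,0,0.25],1]
  ]
}}

```text
time_s: 15.28
tool_pos: [0.6408, 0.1055, 0.1822]
tcp_rot: [[-0.899, 0.438, 0.005], [0.438, 0.899, 0.001], [-0.004, 0.003, -1.0]]
contact_force: [-0.8, 0.8, -1.8]
width: 0.0595
grasp_force: 32.8
```

Request:
{"api": "jog_arm", "payload": {
  "rows": [
    [[0,0,0],[-0.03,-0.05,0],1],
    [[0,0,0],[-0.085,-0.128,0],1],
    [[0,0,0],[-0.14,-0.21,0],1],
    [[0,0,0],[-0.195,-0.296,0],1],
    [[0,0,0],[-0.245,-0.373,0],1]
  ]
}}

```text
time_s: 15.9
tool_pos: [0.4906, -0.1201, 0.1782]
tcp_rot: [[-0.899, 0.438, -0.001], [0.438, 0.899, 0.0], [0.001, -0.0, -1.0]]
contact_force: [0.7, 0.1, -0.8]
width: 0.0596
grasp_force: 32.8
```

Request:
{"api": "jog_arm", "payload": {
  "rows": [
    [[0,0,0],[-0.045,-0.068,0],1],
    [[0,0,0],[-0.07,-0.105,0],1],
    [[0,0,0],[-0.0783,-0.1178,-0.02],1],
    [[0,0,0],[-0.0783,-0.1178,-0.05],1],
    [[0,0,0],[-0.0783,-0.1178,-0.05],1]
  ]
}}

```text
time_s: 16.52
tool_pos: [0.4448, -0.1877, 0.1467]
tcp_rot: [[-0.9, 0.436, -0.003], [0.436, 0.9, 0.001], [0.003, -0.0, -1.0]]
contact_force: [-1.3, -0.2, -0.8]
width: 0.0594
grasp_force: 32.8
```

```bash
python3 chk.py fine_sieve .118 c2.png
```

```text
[ 0.44482672 -0.18774886  0.1466654 ]
((array([383.10416667, 236.4375    ]), 48), 0.61) (array([391.72001386, 229.96061169]), 496.0625)
((array([268.50409836, 151.        ]), 244), 0.7) (array([271.71796656, 150.35175711]), 390.15625)
(array([ 0.43774002, -0.18077178]), array([ 5.3870016 , -3.63125039,  7.01372313, -1.41641372]))
```

View pics/c2.png

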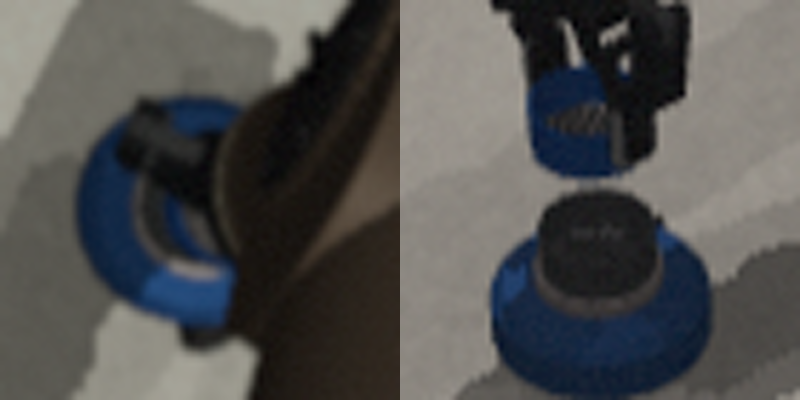

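Request:
{"api": "jog_arm", "payload": {
  "rows": [
    [[0,0,0],[0,0,-0.03],1],
    [[0,0,0],[0,0,-0.055],1],
    [[0,0,0],[0,0,-0.069],1],
    [[0,0,0],[0,0,-0.075],1],
    [[0,0,0],[0,0,-0.075],1]
  ]
}}

```text
time_s: 17.35
tool_pos: [0.4455, -0.1891, 0.1033]
tcp_rot: [[-0.899, 0.438, -0.0], [0.438, 0.899, 0.0], [0.0, -0.0, -1.0]]
contact_force: [-0.0, -0.7, -0.2]
width: 0.0592
grasp_force: 32.8
```

Request:
{"api": "jog_arm", "payload": {
  "rows": [
    [[0,0,0],[0,0,-0.004],1],
    [[0,0,0],[0,0,-0.008],1],
    [[0,0,0],[0,0,-0.01],1],
    [[0,0,0],[0,0,-0.01],1]
  ]
}}

```text
time_s: 17.85
tool_pos: [0.4454, -0.1891, 0.0973]
tcp_rot: [[-0.899, 0.438, -0.0], [0.438, 0.899, 0.0], [0.0, 0.0, -1.0]]
contact_force: [-0.8, -0.4, -1.3]
width: 0.0595
grasp_force: 32.8
```

Request:
{"api": "jog_arm", "payload": {
  "rows": [
    [[0,0,0],[0,0,-0.003],1],
    [[0,0,0],[0,0,-0.0055],1],
    [[0,0,0],[0,0,-0.0055],1]
  ]
}}

```text
time_s: 18.23
tool_pos: [0.4455, -0.1891, 0.0941]
tcp_rot: [[-0.899, 0.438, 0.0], [0.438, 0.899, 0.0], [-0.0, 0.0, -1.0]]
contact_force: [-1.4, 1.0, 2.4]
width: 0.0595
grasp_force: 33.1
```

Contact came at the predicted height. Small press, release, lift.

Request:
{"api": "jog_arm", "payload": {
  "rows": [
    [[0,0,0],[0,0,-0.001],1],
    [[0,0,0],[0,0,-0.001],1]
  ]
}}

```text
time_s: 18.48
tool_pos: [0.4455, -0.1891, 0.094]
tcp_rot: [[-0.899, 0.438, 0.0], [0.438, 0.899, 0.0], [-0.0, 0.001, -1.0]]
contact_force: [-3.3, 1.8, 12.0]
width: 0.0596
grasp_force: 33.8
```

Request:
{"api": "jog_arm", "payload": {
  "rows": [
    [[0,0,0],[0,0,0],0.2],
    [[0,0,0],[0,0,0],0],
    [[0,0,0],[0,0,0],0],
    [[0,0,0],[0,0,0],0]
  ]
}}

```text
time_s: 18.98
tool_pos: [0.4455, -0.189, 0.0933]
tcp_rot: [[-0.899, 0.437, -0.0], [0.437, 0.899, 0.0], [0.0, -0.0, -1.0]]
contact_force: [-0.0, 0.6, -0.9]
width: 0.0852
grasp_force: 0.0
```

Request:
{"api": "jog_arm", "payload": {
  "rows": [
    [[0,0,0],[0,0,0.04],0],
    [[0,0,0],[0,0,0.1],0],
    [[0,0,0],[0,0,0.16],0],
    [[0,0,0],[0,0,0.18],0],
    [[0,0,0],[0,0,0.18],0]
  ]
}}

```text
time_s: 19.6
tool_pos: [0.4458, -0.189, 0.2017]
tcp_rot: [[-0.899, 0.437, 0.001], [0.437, 0.899, -0.0], [-0.001, 0.001, -1.0]]
contact_force: [-0.2, 0.3, 0.5]
width: 0.0853
grasp_force: 0.0
```

Request:
{"api": "jog_arm", "payload": {
  "rows": [
    [[0,0,0],[0,0.08,0],0],
    [[0,0,0],[0,0.18,0],0],
    [[0,0,0],[0.001,0.28,0],0],
    [[0,0,0],[0.001,0.38,0],0],
    [[0,0,0],[0.002,0.48,0],0]
  ]
}}

```text
time_s: 20.23
tool_pos: [0.4456, 0.1007, 0.2001]
tcp_rot: [[-0.899, 0.438, -0.002], [0.438, 0.899, -0.001], [0.001, -0.001, -1.0]]
contact_force: [1.6, -0.8, 0.1]
width: 0.0853
grasp_force: 0.0
```

Request:
{"api": "jog_arm", "payload": {
  "rows": [
    [[0,0,0],[0.0005,0.09,0],0],
    [[0,0,0],[0.0005,0.16,0],0],
    [[0,0,0],[0.0005,0.188,-0.04],0],
    [[0,0,0],[0.0005,0.188,-0.08],0]
  ]
}}

```text
time_s: 20.72
tool_pos: [0.4459, 0.2134, 0.1512]
tcp_rot: [[-0.901, 0.435, -0.002], [0.435, 0.901, -0.0], [0.001, -0.001, -1.0]]
contact_force: [-0.2, -0.7, -0.1]
width: 0.0855
grasp_force: 0.0
```

```bash
python3 chk.py fine_sieve .064 c3.png
```

```text
[0.44592821 0.21341555 0.15123854]
((array([387.71010638, 231.45478723]), 376), 0.76) (array([387.69548296, 230.48082406]), 441.125)
((array([272.62464183, 164.93696275]), 349), 0.59) (array([272.90932531, 165.13583581]), 368.515625)
(array([ 0.44314188, -0.18965855]), array([ 0.24280731, -0.27412445,  0.35442759, -0.22835713]))
```

View pics/c3.png

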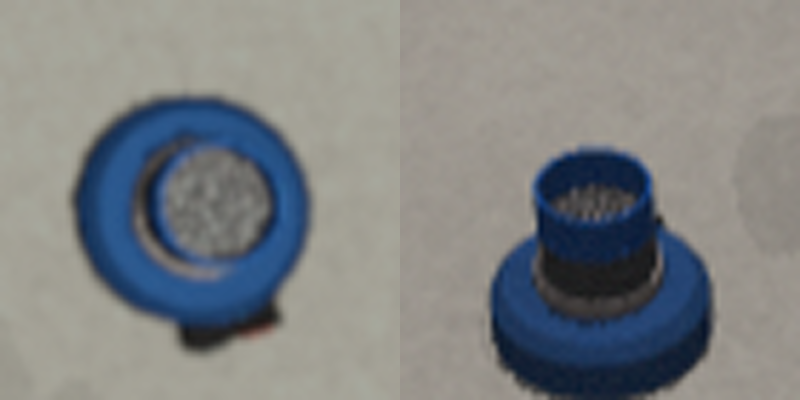

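The blue sieve is seated, with its rim centred near (215,203) in the left crop. Next is the yellow sieve.

Request:
{"api": "jog_arm", "payload": {
  "rows": [
    [[0,0,0],[0,0,-0.04],0],
    [[0,0,0],[0,0,-0.1],0],
    [[0,0,0],[0,0,-0.16],0],
    [[0,0,0],[0,0,-0.195],0],
    [[0,0,0],[0,0,-0.208],0]
  ]
}}

```text
time_s: 21.55
tool_pos: [0.447, 0.2113, 0.0282]
tcp_rot: [[-0.899, 0.438, -0.001], [0.438, 0.899, -0.0], [0.0, -0.001, -1.0]]
contact_force: [-0.3, -0.0, 0.3]
width: 0.0857
grasp_force: 0.0
```

Request:
{"api": "jog_arm", "payload": {
  "rows": [
    [[0,0,0],[0,0,0],0],
    [[0,0,0],[0,0,0],0.25],
    [[0,0,0],[0,0,0],0.5],
    [[0,0,0],[0,0,0],1],
    [[0,0,0],[0,0,0],1]
  ]
}}

```text
time_s: 22.18
tool_pos: [0.4477, 0.2121, 0.0297]
tcp_rot: [[-0.899, 0.438, 0.002], [0.438, 0.899, 0.001], [-0.001, 0.002, -1.0]]
contact_force: [-0.9, -0.7, 6.3]
width: 0.0579
grasp_force: 31.3
```

Request:
{"api": "jog_arm", "payload": {
  "rows": [
    [[0,0,0],[0,0,0],1],
    [[0,0,0],[0,0,0],1]
  ]
}}

```text
time_s: 22.42
tool_pos: [0.4477, 0.2121, 0.0297]
tcp_rot: [[-0.899, 0.437, 0.002], [0.437, 0.899, 0.001], [-0.001, 0.002, -1.0]]
contact_force: [-0.8, -0.1, 6.0]
width: 0.0578
grasp_force: 31.3
```

Request:
{"api": "jog_arm", "payload": {
  "rows": [
    [[0,0,0],[0,0,0.03],1],
    [[0,0,0],[0,0,0.09],1],
    [[0,0,0],[0,0,0.17],1],
    [[0,0,0],[0,0,0.25],1],
    [[0,0,0],[0,0,0.28],1]
  ]
}}

```text
time_s: 23.05
tool_pos: [0.448, 0.2123, 0.2001]
tcp_rot: [[-0.899, 0.438, 0.004], [0.438, 0.899, 0.003], [-0.002, 0.004, -1.0]]
contact_force: [0.4, 0.5, -1.2]
width: 0.0578
grasp_force: 33.6
```

Request:
{"api": "jog_arm", "payload": {
  "rows": [
    [[0,0,0],[0,-0.05,0],1],
    [[0,0,0],[0,-0.14,0],1],
    [[0,0,0],[0,-0.24,0],1],
    [[0,0,0],[0,-0.34,0],1],
    [[0,0,0],[0,-0.43,0],1]
  ]
}}

```text
time_s: 23.68
tool_pos: [0.4466, -0.0483, 0.1973]
tcp_rot: [[-0.899, 0.438, 0.001], [0.438, 0.899, 0.0], [-0.001, 0.001, -1.0]]
contact_force: [1.1, -0.3, -0.9]
width: 0.0575
grasp_force: 33.5
```

Request:
{"api": "jog_arm", "payload": {
  "rows": [
    [[0,0,0],[-0.0025,-0.09,0],1],
    [[0,0,0],[-0.0025,-0.16,0],1],
    [[0,0,0],[-0.0025,-0.21,0],1],
    [[0,0,0],[-0.0025,-0.238,-0.02],1],
    [[0,0,0],[-0.0025,-0.238,-0.04],1]
  ]
}}

```text
time_s: 24.3
tool_pos: [0.4453, -0.1902, 0.1727]
tcp_rot: [[-0.898, 0.44, 0.001], [0.44, 0.898, -0.0], [-0.001, 0.0, -1.0]]
contact_force: [-0.1, 0.3, -0.5]
width: 0.0579
grasp_force: 33.5
```

Request:
{"api": "jog_arm", "payload": {
  "rows": [
    [[0,0,0],[0,0,0],1],
    [[0,0,0],[0,0,0],1]
  ]
}}

```text
time_s: 24.55
tool_pos: [0.4457, -0.188, 0.1728]
tcp_rot: [[-0.9, 0.436, 0.0], [0.436, 0.9, 0.0], [0.0, 0.0, -1.0]]
contact_force: [0.2, 0.1, -0.9]
width: 0.0576
grasp_force: 33.5
```

```bash
python3 chk.py coarse_sieve .144 c4.png
```

```text
[ 0.44567499 -0.18803099  0.17279251]
```

View pics/c4.png

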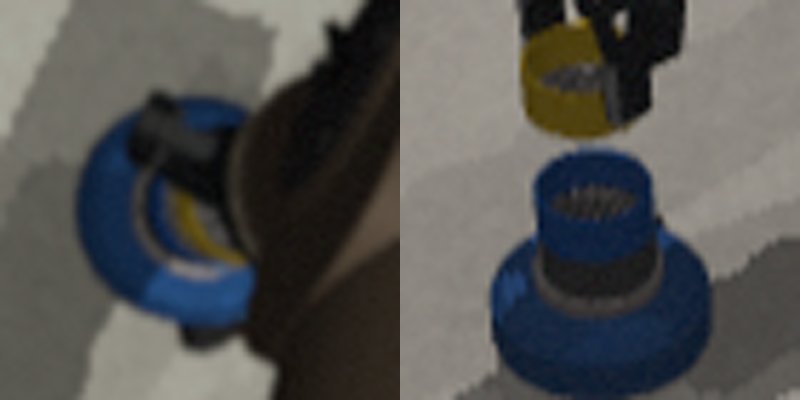

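Request:
{"api": "jog_arm", "payload": {
  "rows": [
    [[0,0,0],[0,0,-0.03],1],
    [[0,0,0],[0,0,-0.055],1],
    [[0,0,0],[0,0,-0.069],1],
    [[0,0,0],[0,0,-0.074],1],
    [[0,0,0],[0,0,-0.074],1]
  ]
}}

```text
time_s: 25.38
tool_pos: [0.4455, -0.1891, 0.1283]
tcp_rot: [[-0.899, 0.438, -0.0], [0.438, 0.899, -0.0], [0.0, -0.0, -1.0]]
contact_force: [0.1, 0.1, -0.9]
width: 0.0576
grasp_force: 33.5
```

Request:
{"api": "jog_arm", "payload": {
  "rows": [
    [[0,0,0],[0,0,-0.004],1],
    [[0,0,0],[0,0,-0.008],1],
    [[0,0,0],[0,0,-0.01],1],
    [[0,0,0],[0,0,-0.01],1]
  ]
}}

```text
time_s: 25.88
tool_pos: [0.4454, -0.189, 0.1222]
tcp_rot: [[-0.899, 0.438, -0.0], [0.438, 0.899, 0.0], [0.0, 0.0, -1.0]]
contact_force: [-0.2, -0.2, -1.5]
width: 0.0577
grasp_force: 33.5
```

Request:
{"api": "jog_arm", "payload": {
  "rows": [
    [[0,0,0],[0,0,-0.002],1],
    [[0,0,0],[0,0,-0.0042],1],
    [[0,0,0],[0,0,-0.0042],1]
  ]
}}

```text
time_s: 26.25
tool_pos: [0.4455, -0.1891, 0.1198]
tcp_rot: [[-0.899, 0.438, 0.0], [0.438, 0.899, 0.0], [-0.0, 0.0, -1.0]]
contact_force: [-0.1, 0.7, 0.7]
width: 0.0581
grasp_force: 33.7
```

Request:
{"api": "jog_arm", "payload": {
  "rows": [
    [[0,0,0],[0,0,-0.0013],1],
    [[0,0,0],[0,0,-0.0013],1]
  ]
}}

```text
time_s: 26.5
tool_pos: [0.4456, -0.1891, 0.1196]
tcp_rot: [[-0.899, 0.438, 0.001], [0.438, 0.899, 0.0], [-0.001, 0.001, -1.0]]
contact_force: [-4.1, 1.1, 12.1]
width: 0.0577
grasp_force: 35.1
```

Request:
{"api": "jog_arm", "payload": {
  "rows": [
    [[0,0,0],[0,0,0],0.2],
    [[0,0,0],[0,0,0],0],
    [[0,0,0],[0,0,0],0],
    [[0,0,0],[0,0,0],0]
  ]
}}

```text
time_s: 27.0
tool_pos: [0.4454, -0.1891, 0.1188]
tcp_rot: [[-0.899, 0.438, -0.0], [0.438, 0.899, 0.0], [0.0, -0.0, -1.0]]
contact_force: [0.6, 0.3, 0.0]
width: 0.0853
grasp_force: 0.0
```

Request:
{"api": "jog_arm", "payload": {
  "rows": [
    [[0,0,0],[0,0,0.04],0],
    [[0,0,0],[0,0,0.1],0],
    [[0,0,0],[0,0,0.14],0],
    [[0,0,0],[0,0,0.15],0],
    [[0,0,0],[0,0,0.15],0]
  ]
}}

```text
time_s: 27.62
tool_pos: [0.4454, -0.1889, 0.2086]
tcp_rot: [[-0.899, 0.437, 0.0], [0.437, 0.899, 0.0], [-0.0, 0.0, -1.0]]
contact_force: [-0.5, -0.4, -0.3]
width: 0.0855
grasp_force: 0.0
```

Request:
{"api": "jog_arm", "payload": {
  "rows": [
    [[0,0,0],[0.07,0.029,0],0],
    [[0,0,0],[0.16,0.066,0],0],
    [[0,0,0],[0.25,0.103,0],0],
    [[0,0,0],[0.33,0.136,0],0],
    [[0,0,0],[0.3627,0.1488,0],0]
  ]
}}

```text
time_s: 28.25
tool_pos: [0.6649, -0.0971, 0.2062]
tcp_rot: [[-0.901, 0.435, -0.002], [0.435, 0.901, 0.001], [0.002, -0.0, -1.0]]
contact_force: [-1.8, -0.1, 0.6]
width: 0.0853
grasp_force: 0.0
```

Request:
{"api": "jog_arm", "payload": {
  "rows": [
    [[0,0,0],[0,0,-0.05],0],
    [[0,0,0],[0,0,-0.1],0],
    [[0,0,0],[0,0,-0.1],0],
    [[0,0,0],[0,0,-0.1],0]
  ]
}}

```text
time_s: 28.75
tool_pos: [0.6632, -0.1, 0.1491]
tcp_rot: [[-0.899, 0.438, -0.0], [0.438, 0.899, -0.0], [0.0, -0.0, -1.0]]
contact_force: [0.5, -0.2, 0.9]
width: 0.0855
grasp_force: 0.0
```

```bash
python3 chk.py coarse_sieve .09 c5.png
python3 - <<'E'
from h import *
a=cv2.imread("pics/c5.png")[:,:,:]; p=get_image("scene"); s=sense(); print(s["tool_pos"],proj(p,[s["tool_pos"],(.663,-.0997,.04)]))
x,y=268,235
b=cv2.resize(np.ascontiguousarray(p["pixels"][y-35:y+35,x-35:x+35,::-1]),(400,400),interpolation=cv2.INTER_CUBIC)
cv2.imwrite("pics/c5.png",cv2.resize(np.hstack([a,b]),(800,267)))
E
```

```text
[ 0.66320964 -0.10002609  0.14912343]
((array([390.21447721, 231.08579088]), 373), 0.81) (array([389.5735182 , 230.24813361]), 466.203125)
(array([ 0.44282441, -0.19062162]), array([0.00188052, 0.00064431]))
[ 0.66360635 -0.09984948  0.14998888] [[263.94146539 208.23347208]
 [267.39222973 237.80709272]]
```

View pics/c5.png

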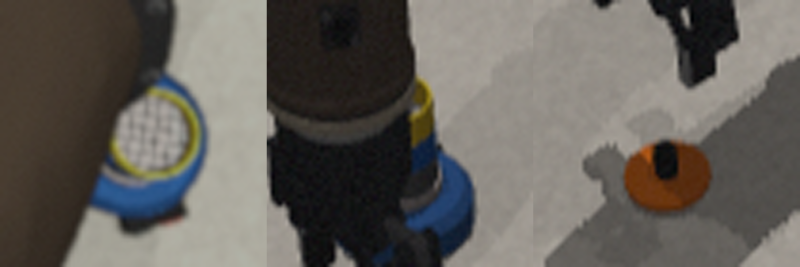

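The knob top is at (267,238) in the scene view, exactly where it was predicted. The yellow sieve looks level on the stack.

Request:
{"api": "jog_arm", "payload": {
  "rows": [
    [[0,0,0],[0,0,-0.05],0],
    [[0,0,0],[0,0,-0.11],0],
    [[0,0,0],[0,0,-0.16],0],
    [[0,0,0],[0,0,-0.188],0],
    [[0,0,0],[0,0,-0.188],0]
  ]
}}

```text
time_s: 29.62
tool_pos: [0.6627, -0.0997, 0.0355]
tcp_rot: [[-0.899, 0.438, -0.001], [0.438, 0.899, 0.0], [0.001, -0.0, -1.0]]
contact_force: [-0.1, -0.0, 0.9]
width: 0.0854
grasp_force: 0.0
```

Request:
{"api": "jog_arm", "payload": {
  "rows": [
    [[0,0,0],[0,0,0],0.3],
    [[0,0,0],[0,0,0],0.6],
    [[0,0,0],[0,0,0],0.8],
    [[0,0,0],[0,0,0],1],
    [[0,0,0],[0,0,0],1]
  ]
}}

```text
time_s: 30.25
tool_pos: [0.6633, -0.0998, 0.0367]
tcp_rot: [[-0.899, 0.438, 0.001], [0.438, 0.899, 0.0], [-0.001, 0.0, -1.0]]
contact_force: [-1.3, 0.8, 6.4]
width: 0.0145
grasp_force: 29.2
```

Request:
{"api": "jog_arm", "payload": {
  "rows": [
    [[0,0,0],[0,0,0],1],
    [[0,0,0],[0,0,0],1],
    [[0,0,0],[0,0,0],1],
    [[0,0,0],[0,0,0],1]
  ]
}}

```text
time_s: 30.75
tool_pos: [0.6634, -0.0998, 0.0367]
tcp_rot: [[-0.899, 0.438, 0.001], [0.438, 0.899, 0.0], [-0.001, 0.0, -1.0]]
contact_force: [-1.1, 0.8, 6.8]
width: 0.0148
grasp_force: 29.2
```

Request:
{"api": "jog_arm", "payload": {
  "rows": [
    [[0,0,0],[0,0,0.03],1],
    [[0,0,0],[0,0,0.1],1],
    [[0,0,0],[0,0,0.19],1],
    [[0,0,0],[0,0,0.28],1],
    [[0,0,0],[0,0,0.32],1]
  ]
}}

```text
time_s: 31.38
tool_pos: [0.6642, -0.1004, 0.2329]
tcp_rot: [[-0.899, 0.438, 0.005], [0.438, 0.899, -0.001], [-0.005, 0.002, -1.0]]
contact_force: [1.1, -0.5, -1.5]
width: 0.0147
grasp_force: 29.3
```

Request:
{"api": "jog_arm", "payload": {
  "rows": [
    [[0,0,0],[-0.05,-0.02,0],1],
    [[0,0,0],[-0.12,-0.049,0],1],
    [[0,0,0],[-0.2,-0.082,0],1],
    [[0,0,0],[-0.28,-0.115,0],1],
    [[0,0,0],[-0.33,-0.135,0],1]
  ]
}}

```text
time_s: 32.0
tool_pos: [0.4625, -0.182, 0.229]
tcp_rot: [[-0.898, 0.439, 0.0], [0.439, 0.898, 0.0], [-0.0, 0.0, -1.0]]
contact_force: [-0.9, 0.1, -0.7]
width: 0.015
grasp_force: 29.3
```

Request:
{"api": "jog_arm", "payload": {
  "rows": [
    [[0,0,0],[-0.025,-0.01,0],1],
    [[0,0,0],[-0.0327,-0.0138,-0.02],1],
    [[0,0,0],[-0.0327,-0.0138,-0.04],1],
    [[0,0,0],[-0.0327,-0.0138,-0.04],1],
    [[0,0,0],[-0.0327,-0.0138,-0.04],1]
  ]
}}

```text
time_s: 32.62
tool_pos: [0.446, -0.1888, 0.2038]
tcp_rot: [[-0.9, 0.437, -0.001], [0.437, 0.9, -0.0], [0.001, -0.0, -1.0]]
contact_force: [-0.5, -0.7, -1.2]
width: 0.0148
grasp_force: 29.3
```

```bash
sed -i 's/(P\[1\],274,165)/(P[1],274,148)/' chk.py; python3 chk.py lid .168 c6.png
```

```text
[ 0.44604456 -0.18876954  0.20378819]
```

View pics/c6.png

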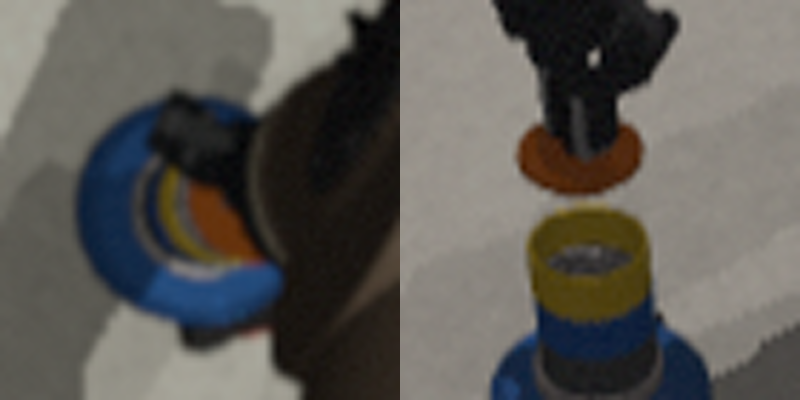

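Request:
{"api": "jog_arm", "payload": {
  "rows": [
    [[0,0,0],[0,0,-0.03],1],
    [[0,0,0],[0,0,-0.054],1],
    [[0,0,0],[0,0,-0.067],1],
    [[0,0,0],[0,0,-0.071],1],
    [[0,0,0],[0,0,-0.071],1]
  ]
}}

```text
time_s: 33.45
tool_pos: [0.4456, -0.1892, 0.1617]
tcp_rot: [[-0.899, 0.438, 0.0], [0.438, 0.899, -0.0], [-0.0, -0.0, -1.0]]
contact_force: [-0.5, 0.7, -0.7]
width: 0.0149
grasp_force: 29.3
```

Request:
{"api": "jog_arm", "payload": {
  "rows": [
    [[0,0,0],[0,0,-0.004],1],
    [[0,0,0],[0,0,-0.008],1],
    [[0,0,0],[0,0,-0.01],1],
    [[0,0,0],[0,0,-0.01],1]
  ]
}}

```text
time_s: 33.95
tool_pos: [0.4454, -0.189, 0.1554]
tcp_rot: [[-0.899, 0.438, -0.0], [0.438, 0.899, 0.0], [0.0, -0.0, -1.0]]
contact_force: [-1.3, 0.4, -0.9]
width: 0.0148
grasp_force: 29.3
```

Request:
{"api": "jog_arm", "payload": {
  "rows": [
    [[0,0,0],[0,0,-0.0025],1],
    [[0,0,0],[0,0,-0.0046],1],
    [[0,0,0],[0,0,-0.0046],1]
  ]
}}

```text
time_s: 34.33
tool_pos: [0.4455, -0.1891, 0.1527]
tcp_rot: [[-0.899, 0.438, -0.0], [0.438, 0.899, 0.0], [0.0, -0.0, -1.0]]
contact_force: [0.3, -0.9, -0.7]
width: 0.0143
grasp_force: 29.4
```

Request:
{"api": "jog_arm", "payload": {
  "rows": [
    [[0,0,0],[0,0,-0.001],1],
    [[0,0,0],[0,0,-0.001],1]
  ]
}}

```text
time_s: 34.58
tool_pos: [0.4456, -0.1891, 0.1525]
tcp_rot: [[-0.899, 0.438, 0.0], [0.438, 0.899, 0.0], [-0.0, 0.0, -1.0]]
contact_force: [-1.5, 1.2, 5.2]
width: 0.015
grasp_force: 30.0
```

Request:
{"api": "jog_arm", "payload": {
  "rows": [
    [[0,0,0],[0,0,0],0.7],
    [[0,0,0],[0,0,0],0.4],
    [[0,0,0],[0,0,0],0],
    [[0,0,0],[0,0,0],0],
    [[0,0,0],[0,0,0],0]
  ]
}}

```text
time_s: 35.2
tool_pos: [0.4455, -0.1891, 0.1521]
tcp_rot: [[-0.899, 0.438, -0.0], [0.438, 0.899, 0.0], [0.0, 0.0, -1.0]]
contact_force: [-0.2, 0.7, -0.3]
width: 0.0853
grasp_force: 0.0
```

Request:
{"api": "jog_arm", "payload": {
  "rows": [
    [[0,0,0],[0,0,0],0],
    [[0,0,0],[0,0,0.04],0],
    [[0,0,0],[0,0,0.1],0],
    [[0,0,0],[0,0,0.14],0],
    [[0,0,0],[0,0,0.15],0]
  ]
}}

```text
time_s: 35.83
tool_pos: [0.4462, -0.1893, 0.2434]
tcp_rot: [[-0.899, 0.437, 0.003], [0.437, 0.899, -0.0], [-0.002, 0.001, -1.0]]
contact_force: [-0.0, -1.1, -0.3]
width: 0.0858
grasp_force: 0.0
```

Request:
{"api": "jog_arm", "payload": {
  "rows": [
    [[0,0,0],[0.02,0.09,0],0],
    [[0,0,0],[0.04,0.18,0],0],
    [[0,0,0],[0.06,0.28,0],0],
    [[0,0,0],[0.08,0.38,0],0],
    [[0,0,0],[0.1,0.46,0],0]
  ]
}}

```text
time_s: 36.45
tool_pos: [0.5051, 0.0896, 0.2412]
tcp_rot: [[-0.9, 0.436, -0.001], [0.436, 0.9, 0.0], [0.001, -0.0, -1.0]]
contact_force: [0.9, 0.0, 0.7]
width: 0.0852
grasp_force: 0.0
```

Request:
{"api": "jog_arm", "payload": {
  "rows": [
    [[0,0,0],[0,0,0],0],
    [[0,0,0],[0,0,0],0],
    [[0,0,0],[0,0,0],0]
  ]
}}

```text
time_s: 36.83
tool_pos: [0.5052, 0.0855, 0.2418]
tcp_rot: [[-0.898, 0.439, -0.001], [0.439, 0.898, -0.0], [0.0, -0.001, -1.0]]
contact_force: [-0.5, -0.2, 0.7]
width: 0.0853
grasp_force: 0.0
```

```bash
python3 chk.py lid .116 c7.png
```

```text
[0.50516799 0.08545063 0.24182608]
((array([390.73747017, 229.99522673]), 419), 0.72) (array([390.61876949, 230.10464408]), 445.921875)
((array([271.25547445, 153.21167883]), 274), 0.57) (array([271.95507144, 153.346078  ]), 278.328125)
(array([ 0.44544135, -0.19004985]), array([ 0.27597255, -0.05919727,  0.29407782,  0.13256241]))
```

View pics/c7.png

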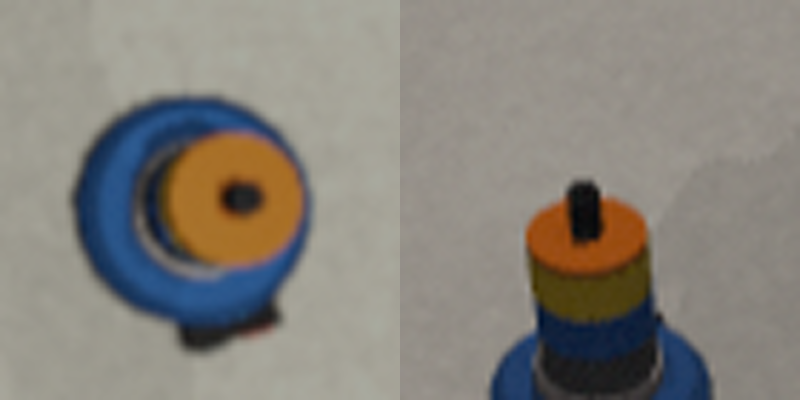

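The whole stack is level and seated: pan, blue, yellow, then orange lid, with the lid centred at (237,200) in the left crop and (588,235) in the right. Handing in.

```bash
python3 -c "
from plant import *
print(close_job())"
```

```text
the job is handed in; nothing more can be done
None
```

The stack (pan, blue sieve, yellow sieve, orange lid) is built on the right-hand shaker and looked level and fully seated in the final pictures. I handed the job in at about 37 s; no verdict came back.

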